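# Seat the compass in its stage and secure it

### The job

Push the black pocket compass with the fingertips across the aluminium stage until it drops and lies flat in the round recess with the blue floor; only slide it, never lift it. Then push the red knob so that the brass retainer arm swings over the compass as far as it goes. Leave the brass weight, the spirit level and the marker pen where they are.

Things in the scene. Friction and masses are not known exactly. Their poses are not given: they have to be found in the camera images.
- stage: Aluminium plate fixed to the table, 220 x 140 x 20 mm; origin at the centre of its underside, on the table top; x along its length, towards the recess end, y across, z up. Its deck is at z = 20 mm. Four flat brass screw heads (11 mm wide, 2.5 mm high) in the corners, at x = +-99, y = +-59 mm.
- recess (a point): Centre of the mouth of the round recess, at deck height: stage x = 55, y = 0, z = 20 mm. The recess is 54 mm wide and 8 mm deep, with a flat blue floor at stage z = 12 mm, and black degree marks round it. A seated compass stands 4 mm above the deck. Axes as the stage's.
- compass: Loose black pocket compass, a flat disc of 48 mm diameter, 12 mm high, 50 to 100 g, lying on the deck between the recess and the other end of the stage, 74 to 108 mm from the recess centre. Origin at the centre of its underside, z up.
- retainer (a joint): Angle of the brass retainer arm about its upright pivot, rad: 0 = aside, arm along the stage's +x; grows clockwise seen from above; 1.57 (stop) = closed, arm along the stage's -y over the seated compass's rim. Starts at 0 to 0.35, stays where left (friction 0.03 N m). Arm 12 mm wide, 44 mm long from the pivot, 7 to 12 mm above the deck: it clears a seated compass, strikes an unseated one.
- pivot (a point): Point on the retainer's pivot axis at deck height: stage x = 55, y = 54, z = 20 mm. The pivot's hub is 18 mm in diameter and reaches 16 mm above the deck.
- knob (a point): Middle of the upright red knob on the retainer arm, 25 mm above the deck and 36 mm from the pivot axis; the knob is 12 mm in diameter and reaches from 16 to 34 mm above the deck.
- brass_weight: Loose round slotted brass weight, 32 mm in diameter, 14 mm high, on the table beside the stage, on its -y side; origin at the centre of its underside. To be left alone.
- level: Loose white spirit level, 14 x 80 x 14 mm (long along its y), on the table beside the stage, on its +y side; origin at the centre of its underside. To be left alone.
- pen: Loose black and white marker pen, 17 x 135 x 16 mm (long along its y), on the table beside the stage, on its -y side; origin at the centre of its underside. To be left alone.
Mind the look-alikes: they are no part of the job. What is meant by the compass is not orange, and is the larger of those in its own colour.

How it is judged:
By the outcome, as a careful person would: the job done as asked, in the order asked, and still so for the second after the job is handed in, with the robot touching nothing.
It also fails if it takes over 48 s, if anything falls off the work surface, if the arm or the gripper's body presses on something with over 40 N, if the wrist force passes 120 N, or if a joint passes its speed limit or range.

### The arm

A 6-joint arm with a two-finger parallel gripper is mounted at the origin on a cart in front of the work surface, level with it; the furniture and walls round the work are solid. World frame = base frame: x ahead of the robot, y to its left, z up, the work surface at z = 0. Lengths are in m, angles in rad, forces in N, time in s.
With the tool pointing down it reaches from about 0.325 to 1 m from the base axis. Payload 5.1 kg.
Tool frame: the origin (TCP) lies midway between the tips of the shut fingers; the grasp point (between the pads) lies 19 mm behind it (tcp_to_grasp is the distance from the TCP to the grasp point, in m); z points along the fingers, y is the direction in which the jaws open and shut (so a half turn about z gives the same grasp; the last joint's range is limited). The gripper opens to 85 mm and grips with 20 to 120 N. Pads are 22 mm wide; open, the fingers measure 114 mm over their backs; the gripper's body (76 mm by 85 mm) begins 54 mm behind the grasp point. The pads swing forward as they close: fully open they stand 13 mm farther back than shut.
Start: joints at [1.216, 0.124, 1.65, -0, 1.367, -0.083], TCP at [0.175, 0.626, 0.231] pointing down, gripper open.
Joint ranges: [-2.61, 2.61], [-1.02, 2.33], [0.03, 2.71], [-1.35, 4.49], [0.32, 2.68], [-2.91, 2.91]. Speed limits (rad/s): [2.57, 2.57, 3.14, 3.14, 3.14, 3.14].

### API

Orientations are given as a rotation vector (axis times angle).
In Python, from rig import * gives the robot as it stands. Calls block until the motion is done:
- move_ptp(position, orientation): joint-space move of the TCP to a pose.
- move_l(position, v=0.15, attitude=None): straight line of the TCP; attitude=None keeps the orientation; v is the mean speed in m/s.
- movej(angles): joint-space move.
- open_gripper() and grasp(effort=None): open the fingers fully, or close them until they stop; effort is the grip in N (None keeps the last).
- hold(seconds).
- ik(position, orientation): joint angles nearest the present ones, or None.
- read_state(): the state.
- snapshot(name): name is "scene" or "top" or "wrist"; returns (picture, depth): 400x640x3 uint8, blue, green, red; 400x640 float32, m along the optical axis (not along the pixel's ray), 0 where there is no reading.
- camera_info(name): a dict with "vfov" (degrees; the focal length in pixels is half the picture's height over the tangent of half this angle, whatever the lens; pixels are square), "cx", "cy" (the principal point, pixels), "k1" (the pictures are not rectified: a ray, as slopes to the right and down, at radius r is drawn at 1 + k1 r^2 times it, then the intrinsics apply), "cam_to_world" (4x4, takes a point from camera to world coordinates). Camera axes: x right, y up, looking along -z (the intrinsics and any distortion apply to the point x, -y, -z); pixel columns grow to the right and rows downward; lengths in m; the calibration is good to about 2 mm. A picture is of the moment at which its call begins: read the wrist's pose just before it. camera_info takes no time and is no camera call; for the wrist camera it gives the pose at the moment of the call.
A pose or a line that the arm cannot do raises Unreachable and nothing moves.
- job_done(): hands the job in, once; it reports no verdict.
The state is a dict: "time": time; "qpos": joint angles; "dq": joint speeds; "joint_torque": joint torques, N m; "position": TCP position; "orientation": TCP orientation; "wrist_force": force on the tool from outside, world axes, zero at the start; "ft_torque": the same for the moment, N m; "width": finger opening in m.
Only numpy, scipy, OpenCV 4.12 (cv2) and the standard library are available. Lean on these libraries where they do the work, as an engineer would, in place of code of your own. Each camera call takes 0.05 s, during which the arm holds its last target.

## Working session

There is one attempt and no reset: what is moved stays moved. The work goes in short steps, each a Python script; the robot and the scene stay as the last script left them, time stands still between calls to the robot, and variables do not carry over. Pictures are saved under pics/ and viewed, and the job is handed in when it is done.

```bash
ls; mkdir -p pics
python3 - <<'E'
from rig import *
import cv2
for n in ["scene","top"]:
    p,d=snapshot(n); cv2.imwrite(f"pics/{n}0.png",p); import numpy as np; np.save(f"pics/{n}0.npy",d)
    c=camera_info(n); print(n,c)
s=read_state(); print(s)
E
```

```text
pics
scene {'vfov': 46.65179693256059, 'cx': 316.9628003044607, 'cy': 198.0998995573815, 'k1': -0.13553040241279485, 'cam_to_world': array([[ 0.66113454,  0.43598683, -0.6105871 ,  0.01612916],
       [-0.75015508,  0.39821291, -0.52791461, -0.43465284],
       [ 0.01297985,  0.8070576 ,  0.59033004,  0.55375073],
       [ 0.        ,  0.        ,  0.        ,  1.        ]])}
top {'vfov': 52.60258115888371, 'cx': 318.4745554083652, 'cy': 195.04994885719762, 'k1': 0.03529526358411187, 'cam_to_world': array([[ 0.00444164,  0.98306571, -0.18319957,  0.40668958],
       [-0.99998825,  0.00401064, -0.00272309,  0.01891463],
       [-0.00194223,  0.18320951,  0.98307197,  0.88826211],
       [ 0.        ,  0.        ,  0.        ,  1.        ]])}
{'time': 0.1, 'qpos': array([ 1.21640291e+00,  1.24440522e-01,  1.65156923e+00,  1.79246600e-05,
        1.36752154e+00, -8.25996041e-02]), 'dq': array([ 0.0005667 , -0.00055559, -0.00426392, -0.00018093, -0.00180481,
        0.00146848]), 'joint_torque': array([-2.83768541e-04, -4.24928713e+01, -3.66653752e+01, -1.60094842e-04,
        3.92921007e-03,  2.71817402e-05]), 'position': array([0.17432322, 0.62559551, 0.23015675]), 'orientation': array([-4.25566054e-01, -3.11219237e+00,  2.96642057e-03]), 'wrist_force': array([-0.23697019, -0.12127592,  0.54806003]), 'ft_torque': array([0.02331692, 0.02276976, 0.03812705]), 'width': 0.0852268205297747}
```

View pics/scene0.png

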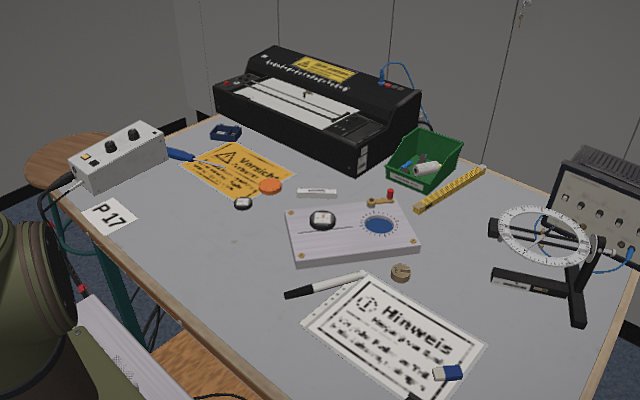

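View pics/top0.png

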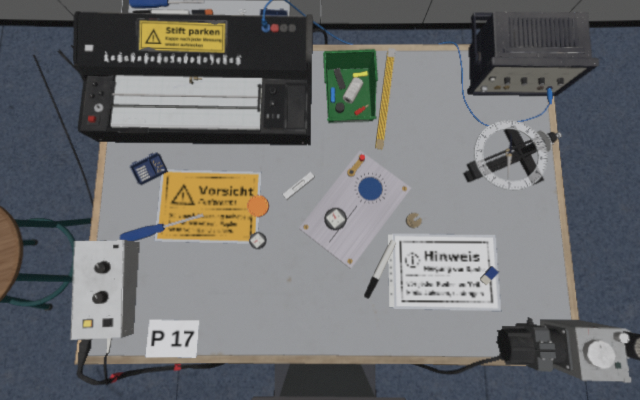

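The compass candidates in the top view are:
- a black-rimmed disc on the stage at (335,218)
- a smaller black-rimmed disc on the table at (258,241)
- an orange disc at (259,206)

The one on the stage fits, because it is black, the larger of the two black ones, and lies on the deck. I'll confirm this in a crop and measure it.

```bash
cat > h.py <<'E'
import numpy as np, cv2
def K(c):
    f=200/np.tan(np.radians(c['vfov'])/2); return f
def ray(c,u,v):
    f=K(c); xd=(u-c['cx'])/f; yd=(v-c['cy'])/f
    x,y=xd,yd
    for _ in range(30):
        r2=x*x+y*y; x=xd/(1+c['k1']*r2); y=yd/(1+c['k1']*r2)
    return np.array([x,-y,-1.0])
def on_plane(c,u,v,z):
    T=c['cam_to_world']; d=T[:3,:3]@ray(c,u,v); o=T[:3,3]
    return o+d*(z-o[2])/d[2]
def proj(c,P):
    T=c['cam_to_world']; p=T[:3,:3].T@(np.asarray(P)-T[:3,3]); x=p[0]/-p[2]; y=-p[1]/-p[2]
    s=1+c['k1']*(x*x+y*y); f=K(c); return np.array([c['cx']+f*s*x,c['cy']+f*s*y])
def at_depth(c,u,v,d):
    return (c['cam_to_world']@np.append(ray(c,u,v)*d,1))[:3]
E
python3 - <<'E'
import cv2
p=cv2.imread('pics/top0.png')
cv2.imwrite('pics/topcrop.png',cv2.resize(p[140:280,230:430],None,fx=4,fy=4,interpolation=cv2.INTER_CUBIC))
p=cv2.imread('pics/scene0.png')
cv2.imwrite('pics/scenecrop.png',cv2.resize(p[165:305,225:425],None,fx=4,fy=4,interpolation=cv2.INTER_CUBIC))
E
```

```text
(no output)
```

View pics/topcrop.png

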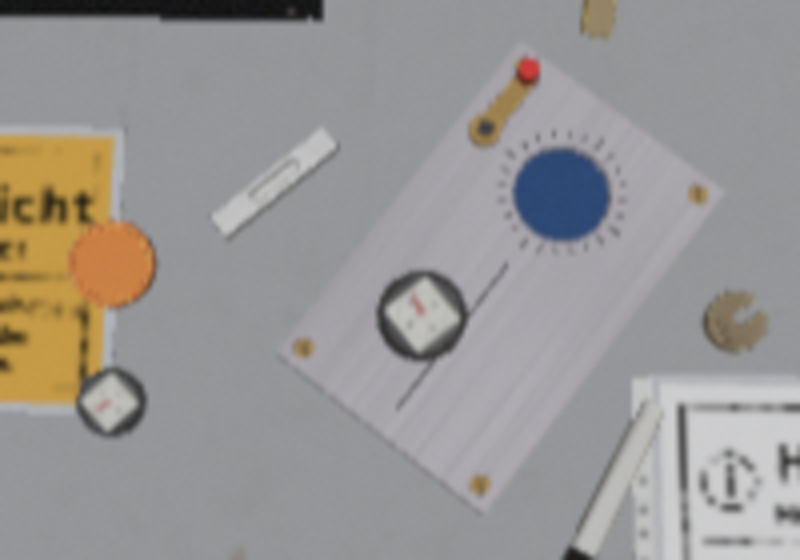

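View pics/scenecrop.png

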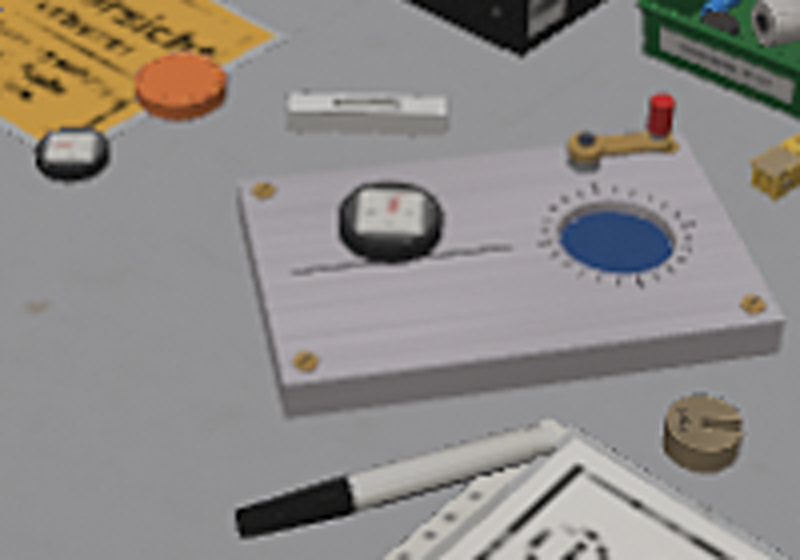

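```bash
cat > m.py <<'E'
from rig import *
from h import *
from scipy.optimize import least_squares
ct,cs=camera_info('top'),camera_info('scene')
t=lambda x,y:(230+(x+.5)/4-.5,140+(y+.5)/4-.5)
s=lambda x,y:(225+(x+.5)/4-.5,165+(y+.5)/4-.5)
A={(-99,59):(t(303,347),s(264,190)),(-99,-59):(t(480,485),s(307,361)),(99,-59):(t(698,194),s(754,303))}
def R(a): return np.array([[np.cos(a),-np.sin(a)],[np.sin(a),np.cos(a)]])
for k,v in A.items(): print(k,on_plane(ct,*v[0],.0225),on_plane(cs,*v[1],.0225))
def fit(i):
    def f(q):
        e=[]
        for k,v in A.items():
            w=q[:2]+R(q[2])@np.array(k)/1000
            for j,c in ((0,ct),(1,cs)):
                if i in(j,2): e+=list(proj(c,[*w,.0225])-v[j])
        return e
    r=least_squares(f,[.5,0,-.9]); return r.x,np.sqrt(np.mean(r.fun**2))
for i in (0,1,2):
    q,e=fit(i); print(i,q,e)
    for nm,z,uv in (('compass',.032,(t(422,315),s(390,213))),('knobtop',.054,(t(528,69),s(661,100))),('pivot',.036,(t(485,129),s(587,143)))):
        for j,c in ((0,ct),(1,cs)):
            if i in (j,2):
                w=on_plane(c,*uv[j],z); print('  ',nm,j,w.round(4),(R(q[2]).T@(w[:2]-q[:2])*1000).round(1))
    w=q[:2]+R(q[2])@np.array([.055,0]); print('  recess',w,proj(ct,[*w,.02]),proj(cs,[*w,.02]))
E
python3 m.py
python3 - <<'E'
# colour centroids
import cv2,numpy as np
for n in('top0','scene0'):
    p=cv2.imread(f'pics/{n}.png').astype(int); b,g,r=p[...,0],p[...,1],p[...,2]
    m=((r>150)&(g<70)&(b<70)); m=m[:, :]
    for nm,mm in(('blue',(b>90)&(r<70)&(b-r>50)),('red',(r>140)&(g<90)&(b<90))):
        k,l,st,ce=cv2.connectedComponentsWithStats(mm.astype(np.uint8))
        for i in range(1,k):
            if st[i,4]>15: print(n,nm,st[i],ce[i])
E
```

```text
(-99, 59) [0.49956321 0.04910824 0.0225    ] [0.49934376 0.04740103 0.0225    ]
(-99, -59) [ 0.42703474 -0.04503261  0.0225    ] [ 0.42804708 -0.04622861  0.0225    ]
(99, -59) [ 0.58413831 -0.16524811  0.0225    ] [ 0.58504103 -0.16591398  0.0225    ]
0 [ 0.54172151 -0.05826555 -0.65571617] 0.12078196950697315
   compass 0 [ 0.5159 -0.0144  0.032 ] [-47.2  19. ]
   knobtop 0 [ 0.6454 -0.0704  0.054 ] [89.6 53.5]
   pivot 0 [ 0.6168 -0.0486  0.036 ] [53.6 53.4]
  recess [ 0.58531514 -0.09180054] [370.20253142 187.7003475 ] [378.47016993 223.3643371 ]
1 [ 0.54237356 -0.0592194  -0.65105088] 0.11226103798063292
   compass 1 [ 0.5168 -0.0148  0.032 ] [-47.3  19.8]
   knobtop 1 [ 0.6461 -0.0714  0.054 ] [89.8 53.2]
   pivot 1 [ 0.6154 -0.0523  0.036 ] [53.9 49.8]
  recess [ 0.58612316 -0.09255064] [370.53882802 187.33992247] [379.06155021 223.3308943 ]
2 [ 0.5421436  -0.05883789 -0.65377638] 0.26892587343744095
   compass 0 [ 0.5159 -0.0144  0.032 ] [-47.9  19.3]
   compass 1 [ 0.5168 -0.0148  0.032 ] [-46.9  19.5]
   knobtop 0 [ 0.6454 -0.0704  0.054 ] [89.  53.6]
   knobtop 1 [ 0.6461 
[... 840 characters left out ...]
  4  18] [208.55555556  11.94444444]
top0 red [271  25   7   6  28] [273.96428571  27.39285714]
top0 red [355 107  10   7  28] [359.5        110.28571429]
top0 red [360 155   5   5  21] [361.80952381 156.95238095]
scene0 blue [380  62  34  26  73] [393.82191781  71.35616438]
scene0 blue [167 147  27  13 160] [179.1    153.3625]
scene0 blue [400 160  12   9  46] [406.2173913  164.02173913]
scene0 blue [535 215   8  16  24] [537.5        221.29166667]
scene0 blue [365 218  28  15 306] [378.63071895 225.20261438]
scene0 blue [593 248  41  25 120] [620.175      260.71666667]
scene0 blue [443 365  20  12 176] [452.40909091 370.60227273]
scene0 red [ 78 285   6   7  26] [ 80.46153846 287.88461538]
```

The stage fit agrees within about 1 mm across both cameras (rms 0.27 px). The compass is at stage (-47, 19), 104 mm from the recess, and the retainer angle is about 0. Next I'll shut the fingers and move above the start of the push, with a look from the wrist camera.

```bash
cat > cfg.py <<'E'
from rig import *
from h import *
from scipy.spatial.transform import Rotation as Ro
Q=np.array([ 0.5421436,-0.05883789,-0.65377638])
def R(a): return np.array([[np.cos(a),-np.sin(a)],[np.sin(a),np.cos(a)]])
def S2W(x,y): return Q[:2]+R(Q[2])@np.array([x,y])/1000
def W2S(w): return R(Q[2]).T@(np.asarray(w)[:2]-Q[:2])*1000
def down(a): # tool x at world yaw a, z down
    x=np.array([np.cos(a),np.sin(a),0]); z=np.array([0,0,-1.]); return Ro.from_matrix(np.column_stack([x,np.cross(z,x),z])).as_rotvec()
def shot(n,name,crop=None):
    p,d=snapshot(n); cv2.imwrite(f'pics/{name}.png',p); return p,d
def st(): 
    s=read_state(); print('t',round(s['time'],2),'tcp',s['position'].round(4),'S',W2S(s['position']).round(1),'F',s['wrist_force'].round(1),'w',round(s['width'],4)); return s
E
python3 - <<'E'
from cfg import *
c=np.array([-47.3,19.4]); d=np.array([55,0])-c; d/=np.linalg.norm(d)
a=Q[2]+np.arctan2(d[1],d[0]); print('yaw',a)
p=S2W(*(c-50*d)); print(p)
for off in (0,np.pi,np.pi/2,-np.pi/2):
    for z in (.2,.0245):
        print(off,z,ik([*p,z],down(a+off)))
E
```

```text
yaw -0.8411892238160965
[0.48306722 0.02260082]
0 0.2 [-0.06431262 -0.23316936  2.04556723  0.          1.32919479  2.34767293]
0 0.0245 [-0.06431262 -0.01291583  2.17211893  0.          0.98238955  2.34767293]
3.141592653589793 0.2 [-0.06431262 -0.23316936  2.04556723  0.          1.32919479 -0.79391972]
3.141592653589793 0.0245 [-0.06431262 -0.01291583  2.17211893  0.          0.98238955 -0.79391972]
1.5707963267948966 0.2 [-6.43126187e-02 -2.33169364e-01  2.04556723e+00 -4.44089210e-16
  1.32919479e+00  7.76876605e-01]
1.5707963267948966 0.0245 [-6.43126187e-02 -1.29158281e-02  2.17211893e+00 -4.44089210e-16
  9.82389552e-01  7.76876605e-01]
-1.5707963267948966 0.2 [-6.43126187e-02 -2.33169364e-01  2.04556723e+00 -4.44089210e-16
  1.32919479e+00 -2.36471605e+00]
-1.5707963267948966 0.0245 [-6.43126187e-02 -1.29158281e-02  2.17211893e+00 -4.44089210e-16
  9.82389552e-01 -2.36471605e+00]
```

Run:
```python
from cfg import *
c=np.array([-47.3,19.4]); d=np.array([55,0])-c; d/=np.linalg.norm(d)
a=Q[2]+np.arctan2(d[1],d[0]); p=S2W(*(c-50*d))
grasp(20); st()
move_ptp([*p,.17],down(a+np.pi)); st()
ci=camera_info('wrist'); shot('wrist','w1'); np.save('pics/w1ci.npy',ci,allow_pickle=True); print(ci)
shot('scene','s1')
```

```text
t 0.87 tcp [0.1745 0.6261 0.2314] S [-708.4  320.1] F [ 0.4  0.8 -0.6] w 0.0003
t 3.28 tcp [0.4832 0.0232 0.1701] S [-96.7  29.3] F [-0.3 -1.2  0.2] w -0.0001
{'vfov': 70.8809813935957, 'cx': 320.3043333167167, 'cy': 197.45750114473864, 'k1': -0.04266839628716771, 'cam_to_world': array([[ 7.44556585e-01, -6.38696542e-01, -1.94170592e-01,
         4.33715754e-01],
       [ 6.67559310e-01,  7.12257911e-01,  2.16917579e-01,
         7.84607771e-02],
       [-2.44967775e-04, -2.91127798e-01,  9.56684141e-01,
         3.12649903e-01],
       [ 0.00000000e+00,  0.00000000e+00,  0.00000000e+00,
         1.00000000e+00]])}
```

View pics/w1.png

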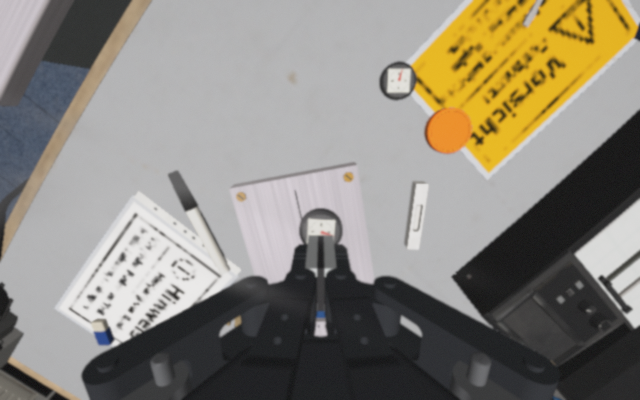

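View pics/s1.png

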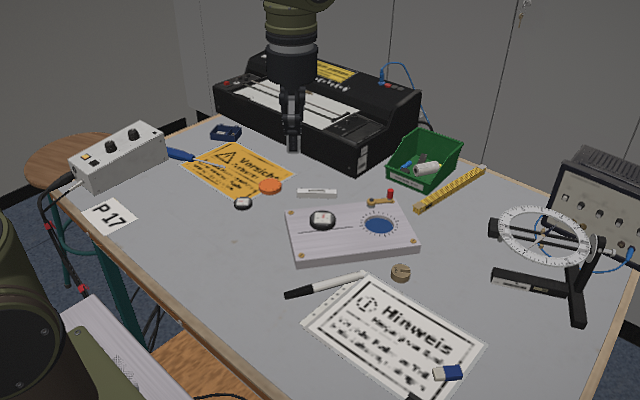

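Run:
```python
from cfg import *
ci=np.load('pics/w1ci.npy',allow_pickle=True).item()
print(proj(camera_info('scene'),[.4832,.0232,.1701]), proj(ci,[.4832,.0232,.1701]))
for x,y in((-99,59),(-99,-59)): print('exp',proj(ci,[*S2W(x,y),.0225]))
print('compass exp',proj(ci,[*S2W(-47.3,19.4),.032]))
p=cv2.imread('pics/w1.png'); cv2.imwrite('pics/w1c.png',cv2.resize(p[150:300,220:400],None,fx=4,fy=4,interpolation=cv2.INTER_CUBIC))
```

```text
[292.59915919 151.1892698 ] [320.2846085  249.79378087]
exp [347.55562665 177.64798374]
exp [239.84025033 197.3978259 ]
compass exp [319.80481845 231.95510809]
```

View pics/w1c.png

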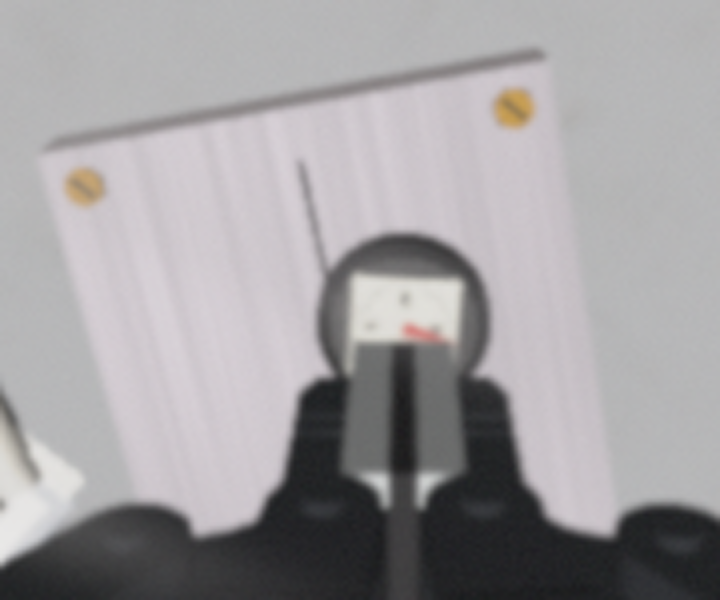

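The wrist view shows the screws within about 1 px of prediction, and the compass sits correctly relative to the stage. Pad tips form a roughly 14 mm wide flat face. I'll lower and push to just short of the recess, then look.

Run:
```python
from cfg import *
c=np.array([-47.3,19.4]); r=np.array([55,0]); d=r-c; d/=np.linalg.norm(d)
move_l([*S2W(*(c-50*d)),.0245],v=.12); st()
move_l([*S2W(*(c-33*d)),.0245],v=.04); st()
move_l([*S2W(*(r-74*d)),.0245],v=.05); s=st()
ci=camera_info('wrist'); shot('wrist','w2'); np.save('pics/w2ci.npy',ci,allow_pickle=True)
p,_=shot('top','t2'); q,_=shot('scene','s2')
f=lambda im,y,x:cv2.resize(im[y:y+100,x:x+130],None,fx=3,fy=3,interpolation=cv2.INTER_CUBIC)
w=cv2.imread('pics/w2.png')
cv2.imwrite('pics/m2.png',np.vstack([np.hstack([f(p,140,300),f(q,180,280)]),]))
```

```text
t 4.75 tcp [0.4839 0.0226 0.0254] S [-95.7  29.2] F [-0.3  0.5  0.9] w -0.0001
t 5.33 tcp [0.4945 0.0097 0.0245] S [-79.5  25.5] F [ 1.5  0.5 -0.9] w -0.0001
t 6.73 tcp [ 0.5364 -0.037   0.0245] S [-17.9  13.8] F [ 0.5 -0.3  0.1] w -0.0
```

View pics/m2.png

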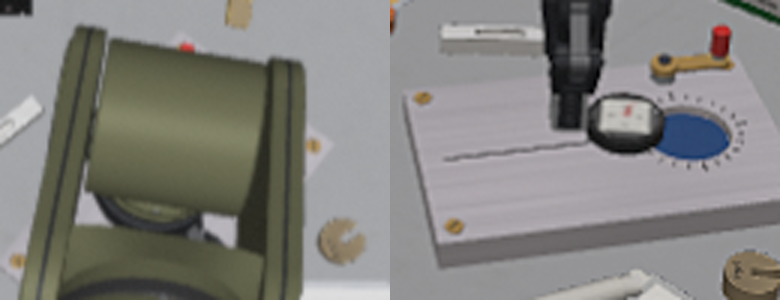

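View pics/w2.png

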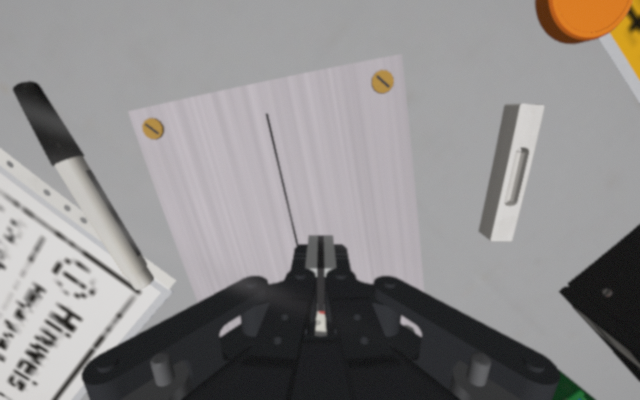

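Run:
```python
from cfg import *
c=camera_info('scene'); p=cv2.imread('pics/s2.png')
x0,y0=280,180; im=cv2.resize(p[y0:y0+90,x0:x0+130],None,fx=6,fy=6,interpolation=cv2.INTER_CUBIC)
def circ(x,y,r,z,col):
    pts=[(np.array(proj(c,[*S2W(x+r*np.cos(t),y+r*np.sin(t)),z]))-[x0,y0]+.5)*6-.5 for t in np.linspace(0,6.3,60)]
    cv2.polylines(im,[np.array(pts).astype(int)],True,col,1)
u=S2W(0,0)
d=np.array([102.3,-19.4]);d/=np.linalg.norm(d)
x,y=np.array([-17.9,13.8])+35*d; print(x,y)
circ(x,y,24,.020,(0,255,0));circ(x,y,24,.032,(0,255,255));circ(55,0,27,.020,(0,0,255))
cv2.imwrite('pics/s2o.png',im)
```

```text
16.487134444940047 7.278881639962496
```

View pics/s2o.png

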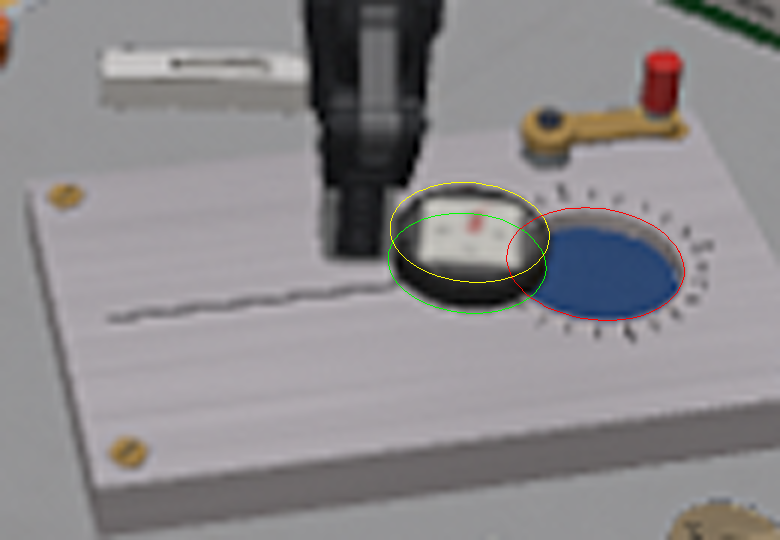

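The overlay matches with the compass on line (stage 16, 7). I'll finish the push.

```bash
cat > ov.py <<'E'
from cfg import *
def ov(p,cam,circs,name,x0=280,y0=180,w=130,h=90):
    c=camera_info(cam)
    im=cv2.resize(p[y0:y0+h,x0:x0+w],None,fx=6,fy=6,interpolation=cv2.INTER_CUBIC)
    for x,y,r,z,col in circs:
        pts=[(np.array(proj(c,[*S2W(x+r*np.cos(t),y+r*np.sin(t)),z]))-[x0,y0]+.5)*6-.5 for t in np.linspace(0,6.3,60)]
        cv2.polylines(im,[np.array(pts).astype(int)],True,col,1)
    cv2.imwrite(f'pics/{name}.png',im)
E
python3 - <<'E'
from ov import *
c=np.array([-47.3,19.4]); r=np.array([55,0]); d=r-c; d/=np.linalg.norm(d)
move_l([*S2W(*(r-35*d)),.0245],v=.04); st(); hold(.2); st()
p,_=shot('scene','s3')
ov(p,'scene',[(55,0,24,.024,(0,255,255)),(55,0,27,.02,(0,0,255))],'s3o')
E
```

```text
t 8.01 tcp [ 0.5623 -0.0661  0.0244] S [20.4  6.5] F [-1.1 -0.6 -0.4] w 0.0001
t 8.21 tcp [ 0.5624 -0.066   0.0245] S [20.4  6.6] F [-0.5 -0.2 -0.1] w 0.0002
```

View pics/s3o.png

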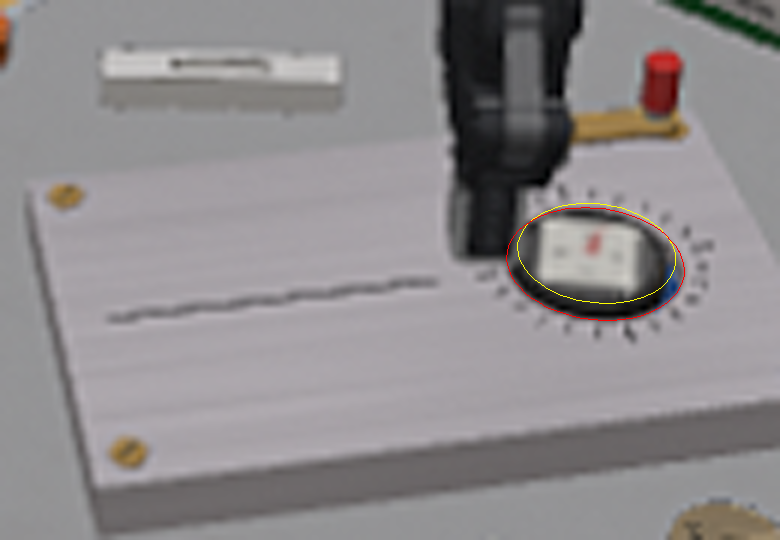

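Run:
```python
from ov import *
D=np.load('pics/top0.npy'); c=camera_info('top')
for (u,v) in [(352,52),(330,80),(375,80),(352,118),(385,120),(300,120),(250,120)]:
    print(u,v,at_depth(c,u,v,float(D[v,u])).round(3))
s=read_state()['position']; 
move_l([s[0],s[1],.10],v=.2)
# above start of knob push, tool x along -y stage
a=Q[2]-np.pi/2
print(ik([*S2W(91,78),.10],down(a)), ik([*S2W(72,18),.04],down(Q[2]-np.pi)))
move_ptp([*S2W(91,78),.10],down(a)); st()
ci=camera_info('wrist'); shot('wrist','w4'); np.save('pics/w4ci.npy',ci,allow_pickle=True)
p,_=shot('scene','s4'); t,_=shot('top','t4')
ov(p,'scene',[(55,0,24,.024,(0,255,255)),(55,0,27,.02,(0,0,255))],'s4o')
```

```text
352 52 [ 0.878 -0.051  0.071]
330 80 [ 0.847 -0.004  0.002]
375 80 [ 0.815 -0.101  0.066]
352 118 [ 0.74  -0.052  0.035]
385 120 [ 0.743 -0.129  0.016]
300 120 [0.717 0.061 0.083]
250 120 [0.719 0.166 0.076]
[-1.59637362e-01  2.61740823e-01  1.72165799e+00 -4.44089210e-16
  1.15819384e+00 -2.64745364e+00] [-2.30799238e-01  2.39214922e-01  1.86294560e+00 -4.44089210e-16
  1.03943213e+00 -1.14781918e+00]
t 10.29 tcp [ 0.6612 -0.0522  0.0989] S [90.4 77.6] F [ 0.2 -0.   0.7] w 0.0001
```

View pics/w4.png

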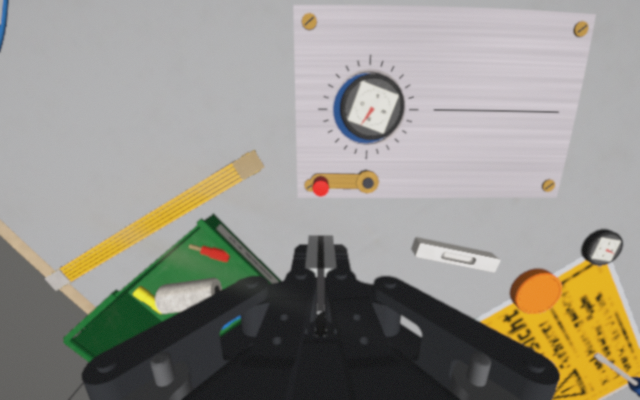

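View pics/s4o.png

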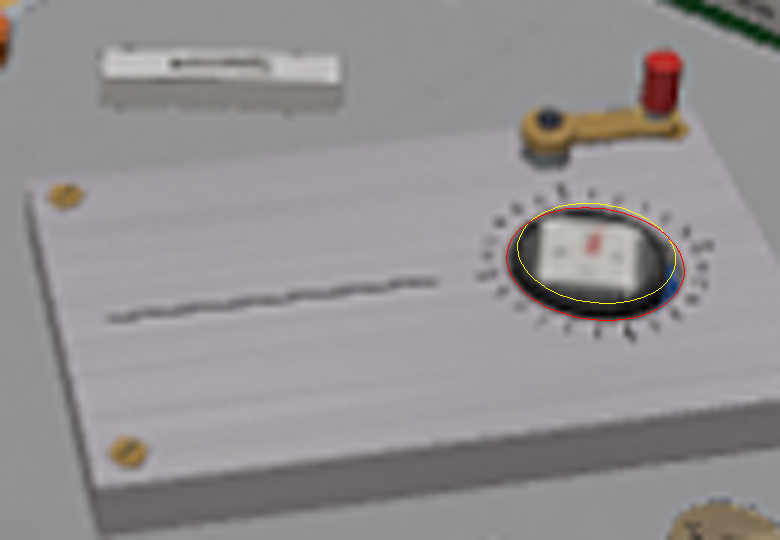

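Run:
```python
from ov import *
p=cv2.imread('pics/w4.png'); cv2.imwrite('pics/w4c.png',cv2.resize(p[50:170,310:430],None,fx=5,fy=5,interpolation=cv2.INTER_CUBIC))
for n in('wrist','scene','top'):
    _,D=snapshot(n); c=camera_info(n)
    P=[]
    for x in range(25,86,2):
        for y in range(-26,28,2):
            u,v=proj(c,[*S2W(x,y),.024]).round().astype(int)
            if D[v,u]>0:
                w=at_depth(c,u,v,float(D[v,u])); s=W2S(w); P.append([*s,w[2]*1000])
    P=np.array(P); k=np.hypot(P[:,0]-53,P[:,1]+1)<19
    A=np.c_[P[k,0]-55,P[k,1],np.ones(k.sum())]; q=np.linalg.lstsq(A,P[k,2],rcond=None)[0]
    dk=(np.hypot(P[:,0]-55,P[:,1])>29)
    print(n,k.sum(),'slope x,y,z0',q.round(3),'res',np.std(P[k,2]-A@q).round(2),'deck',np.median(P[dk,2]).round(2) if dk.any() else None)
```

```text
wrist 284 slope x,y,z0 [-6.0000e-03 -4.0000e-03  2.4355e+01] res 0.7 deck 20.08
scene 269 slope x,y,z0 [-7.000e-03  7.000e-03  2.289e+01] res 0.93 deck 18.9
top 0 slope x,y,z0 [0. 0. 0.] res nan deck 510.08
  ret = _var(a, axis=axis, dtype=dtype, out=out, ddof=ddof,
  arrmean = um.true_divide(arrmean, div, out=arrmean,
  ret = ret.dtype.type(ret / rcount)
```

View pics/w4c.png

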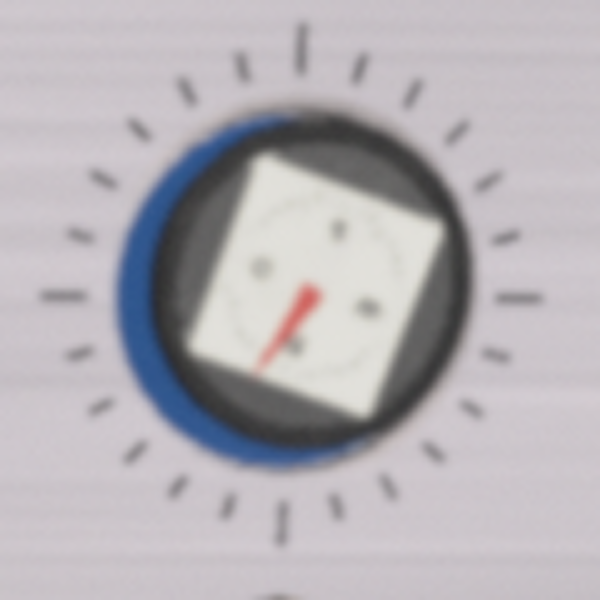

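The compass lies flat: its top is 4.3 mm above the deck with slopes under 0.01, and blue shows only as a crescent. Now the knob.

Run:
```python
from ov import *
ci=np.load('pics/w4ci.npy',allow_pickle=True).item()
p=cv2.imread('pics/w4.png').astype(int); m=(p[...,2]>140)&(p[...,1]<80)&(p[...,0]<80); m[:, :300]=0; m[:,350:]=0; m[:170]=0; m[215:]=0
v,u=np.nonzero(m); print(len(u),u.mean(),v.mean(),W2S(on_plane(ci,u.mean(),v.mean(),.050)).round(1))
piv=np.array([55,54]); Z=.042
def go(th,off,v=.06):
    u=np.array([np.cos(th),-np.sin(th)]); t=np.array([-np.sin(th),-np.cos(th)])
    move_l([*S2W(*(piv+36*u-off*t)),Z],v=v,attitude=down(Q[2]-np.pi/2-th))
move_l([*S2W(91,79),Z],v=.12); st()
try:
    go(0,17.5)
    for th in np.linspace(0,1.57,11)[1:]: go(th,17)
except Exception as e: print('ERR',repr(e))
s=st(); shot('wrist','w5'); q,_=shot('scene','s5'); ov(q,'scene',[],'s5o')
```

```text
187 320.1229946524064 186.9572192513369 [90.5 53.8]
t 11.22 tcp [ 0.6626 -0.0515  0.0421] S [91.2 79.1] F [-0.4  0.1  1.1] w -0.0
t 14.58 tcp [ 0.6104 -0.0883  0.042 ] S [72.1 18.1] F [ 0.1 -0.4 -0.7] w -0.0001
```

View pics/s5o.png

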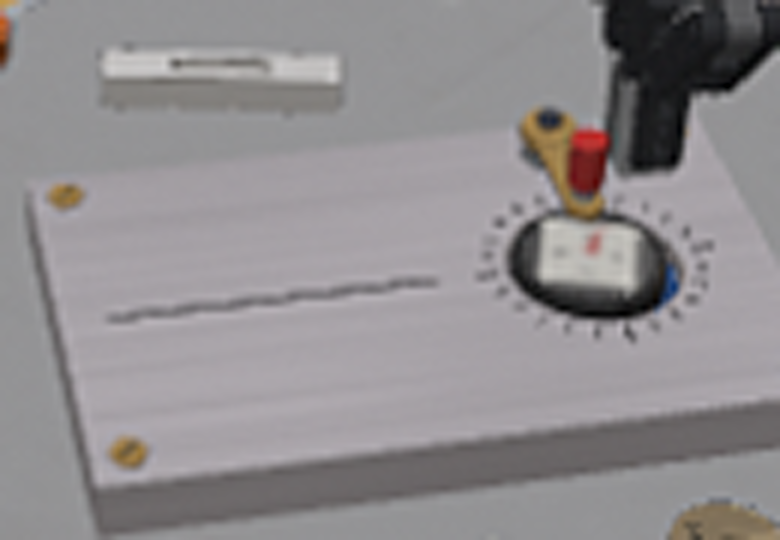

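The arm is nearly closed. I'll keep pushing along stage -x in small steps until the stop is felt.

Run:
```python
from ov import *
Z=.042; dx=np.array([*(R(Q[2])@[-1,0]),0])
f0=np.mean([(hold(.05),read_state()['wrist_force']@dx)[1] for _ in range(3)])
x=72
for i in range(12):
    x-=1; move_l([*S2W(x,18),Z],v=.03); hold(.1)
    f=np.mean([(hold(.03),read_state()['wrist_force']@dx)[1] for _ in range(3)])-f0; print(x,round(f,2))
    if f<-6: break
st(); q,_=shot('scene','s6'); ov(q,'scene',[],'s6o')
```

```text
71 -1.49
70 -5.22
69 -7.13
t 16.18 tcp [ 0.6092 -0.0875  0.0423] S [70.7 18. ] F [ 5.7 -4.9 -4.2] w 0.0002
```

View pics/s6o.png

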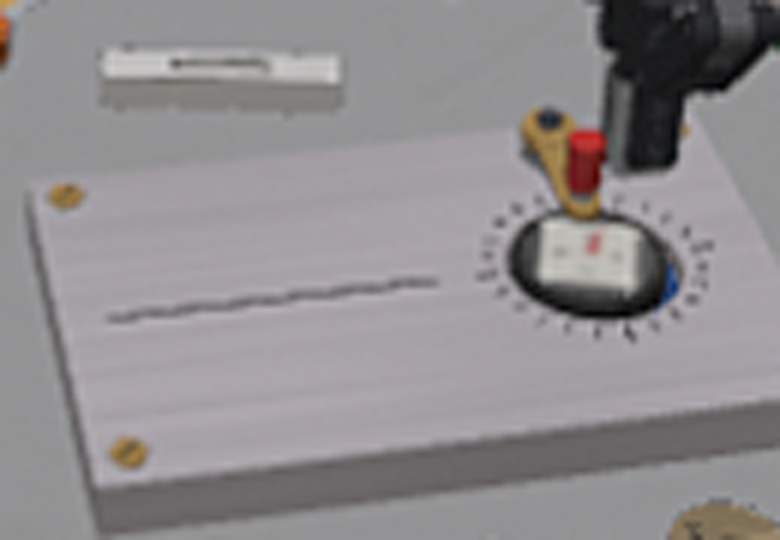

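The tip stopped at x=70.7 while 69 was commanded, with about 7 N on it, so the arm is against its stop. I'll back off, lift and check.

Run:
```python
from ov import *
move_l([*S2W(84,18),.042],v=.06); move_l([*S2W(90,18),.16],v=.2); st()
move_l([*S2W(120,10),.16],v=.2); st()
ci=camera_info('wrist'); np.save('pics/w7ci.npy',ci,allow_pickle=True); p,D=shot('wrist','w7'); q,_=shot('scene','s7'); t,_=shot('top','t7')
ov(q,'scene',[],'s7o')
b,g,r=[p[...,i].astype(int) for i in range(3)]
k,l,s,ce=cv2.connectedComponentsWithStats(((r>140)&(g<80)&(b<80)).astype(np.uint8))
for i in range(1,k):
    if s[i,4]>30: w=W2S(on_plane(ci,*ce[i],.052)); print(ce[i],s[i,4],w.round(1),'theta',np.arctan2(54-w[1],w[0]-55).round(3))
P=[]
for x in range(36,74,2):
    for y in range(-20,10,2):
        u,v=proj(ci,[*S2W(x,y),.024]).round().astype(int)
        if 0<=v<400 and 0<=u<640 and D[v,u]>0: w=at_depth(ci,u,v,float(D[v,u])); P.append([*W2S(w),w[2]*1000])
P=np.array(P);A=np.c_[P[:,0]-55,P[:,1],np.ones(len(P))]; print(len(P),np.linalg.lstsq(A,P[:,2],rcond=None)[0].round(3))
```

```text
t 17.38 tcp [ 0.6236 -0.099   0.1586] S [89.1 17.7] F [-0.3  0.7 -0.3] w -0.0001
t 17.68 tcp [ 0.6425 -0.124   0.1575] S [119.3   9.3] F [-0.4  0.5  0.6] w 0.0001
[331.1627907  124.15503876] 129 [54.4 18.4] theta 1.587
[424.58169935 242.96078431] 153 [166.4 110.8] theta -0.472
285 [-0.041  0.064 24.061]
```

View pics/w7.png

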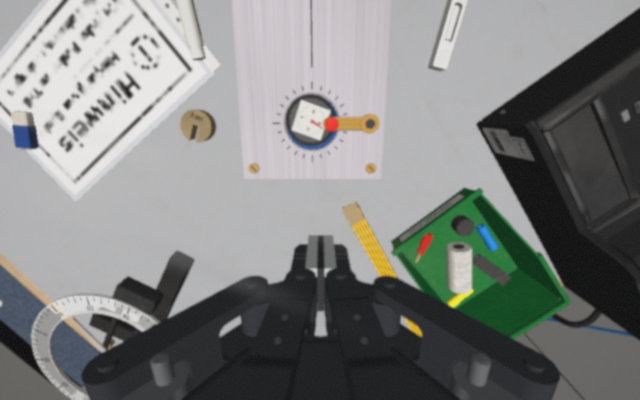

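View pics/s7.png

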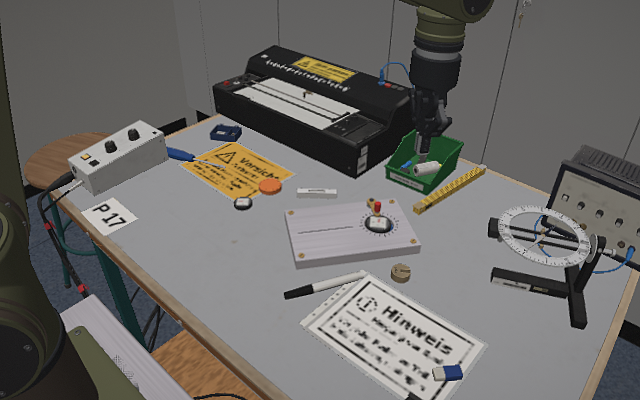

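Run:
```python
from ov import *
ci=camera_info('wrist'); p,D=snapshot('wrist')
P=[]
for x in range(38,69,1):
    for y in range(-18,4,1):
        u,v=proj(ci,[*S2W(x,y),.024]).round().astype(int)
        if D[v,u]>0 and np.hypot(x-53,y+1)<20: w=at_depth(ci,u,v,float(D[v,u])); P.append([*W2S(w),w[2]*1000])
P=np.array(P);P=P[P[:,2]<28];A=np.c_[P[:,0]-55,P[:,1],np.ones(len(P))]; print(len(P),np.linalg.lstsq(A,P[:,2],rcond=None)[0].round(3))
a,b=cv2.imread('pics/scene0.png'),cv2.imread('pics/s7.png')
for n,(x,y,w,h) in dict(weight=(385,258,32,30),pen=(280,268,90,35),level=(292,182,50,20)).items(): print(n,cv2.absdiff(a[y:y+h,x:x+w],b[y:y+h,x:x+w]).mean().round(2))
x=cv2.imread('pics/w7.png'); cv2.imwrite('pics/w7c.png',cv2.resize(x[75:175,260:390],None,fx=5,fy=5,interpolation=cv2.INTER_CUBIC))
```

```text
657 [2.0000e-03 4.0000e-03 2.4231e+01]
weight 2.15
pen 2.44
level 2.42
```

View pics/w7c.png

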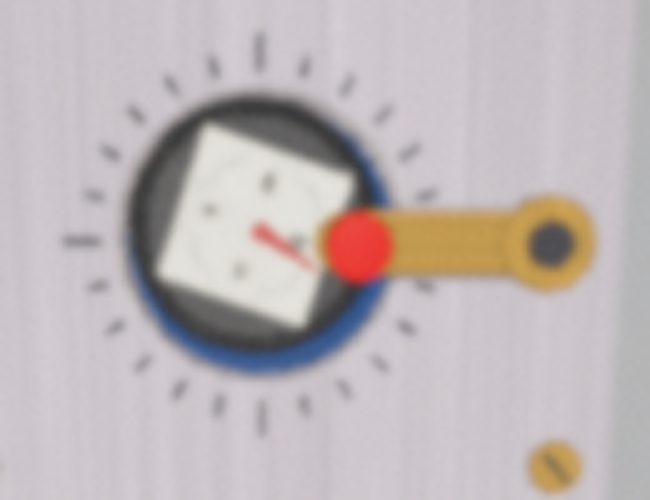

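The compass is flat with its top at z = 24.2 mm. The arm is closed over its rim, and the weight, pen and level have not moved. I'm handing in the job.

Run:
```python
from ov import *
job_done(); st()
```

```text
the job is handed in; nothing more can be done
the job is handed in; nothing more can be done
```

The compass now lies flat in the blue recess with the brass retainer arm closed over it. I slid it along the deck with the shut fingertips and never lifted it. I then pushed the red knob round until the arm met its stop, and handed the job in with the robot clear. The clock read about 18 s of the 48 s allowed.

- **Compass:** its top stands 4.2 mm above the deck (4 mm expected), with slopes under 0.005. An earlier fit after closing gave slopes of 0.04–0.06; I put that down to the knob and arm being in the sample area, and the repeat without them came out flat.
- **Retainer:** measured at 1.587 rad against the 1.57 stop, which is within the camera's accuracy. The fingertip also stalled there with about 7 N on it.
- **Things to leave alone:** the brass weight, spirit level and marker pen look unchanged between the first and last pictures.

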